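# Close the handle mould and set it in the casting cradle

## Task

Close the two-piece plaster mould where its base half lies on the table: set the top half (the one with the pour hole) on the base half so that the knobs go fully home in their sockets. Then lift the closed mould as one and seat it fully home on the board of the green-walled casting cradle, still closed, and let go. Plaster chips, so set both down rather than dropping them, and leave the other things on the table where they are.

Things in the scene. Friction and masses are not known exactly. Their poses are not given: they have to be found in the camera images.
- base_center (a point): Base half of a white plaster mould: block 130 (its x) x 52 (y) x 48 mm tall, 0.36 kg, loose on the table, joint face up, with a brownish C-shaped cavity and, at x = -46 and +46 mm, two tapered round knobs (10 mm tall, 21 mm across at the foot, 13 mm at the tip). Point: centre of the block, knobs left out, 24 mm above its underside; z up.
- top_center (a point): Top half: white plaster block 130 (its x) x 42 (y) x 22 mm tall, 0.14 kg, loose, joint face down, 21 mm pour hole in its middle. Sockets below at x = -46, +46 mm (24 mm wide, 12 deep) take the knobs, 1.5 mm play, either way round. Point: its centre, 11 mm above its underside; 35 mm above the base half's centre when home. Only its weight holds it on: lift both by the wider base half.
- cradle_floor (a point): Fixed cradle: wooden board 190 (its x) x 112 (y) x 20 mm, green walls round a 135 x 57 mm nest (2.5 mm play, either way round): two end walls and four corner cheeks that leave 76 mm free mid-side for fingers. Walls 25 mm above the board, top 11 mm flared. Point: nest centre on the board's top, 20 mm above the table; z up. Seated, the base half's centre is 24 mm above it.
- jug: cream plastic jug, 96 mm across, 150 mm tall, handle at one side. Leave alone. Origin at the middle of its underside.
- glaze_tub: white round tub with lid, 76 mm across, 85 mm tall. Leave alone. Origin at the middle of its underside.
- clay_egg: grey clay egg standing on end, 58 mm across, 60 mm tall. Leave alone. Origin at the middle of its underside.
- bowl: blue bowl, 120 mm across, 55 mm tall. Leave alone. Origin at the middle of its underside.
- tin: plain steel tin, 72 mm across, 110 mm tall. Leave alone. Origin at the middle of its underside.
- brush: brush lying flat, 170 mm long. Leave alone. Origin at the middle of its underside (it lies along its x).
- spatula: spatula lying flat, 190 mm long. Leave alone. Origin at the middle of its underside (it lies along its x).
Mind the look-alikes: they are no part of the job. Leave any blue or pink look-alike of the part that bears base_center alone.

How it is judged:
By the outcome, as a careful person would: the job done as asked, in the order asked, and still so for the second after the job is handed in, with the robot touching nothing.
It also fails if it takes over 70 s, if anything falls off the work surface, if the arm or the gripper's body presses on something with over 40 N, if the wrist force passes 120 N, or if a joint passes its speed limit or range.

## Robot

A 7-joint arm with a two-finger parallel gripper is mounted at the origin on the work surface. World frame = base frame: x ahead of the robot, y to its left, z up, the work surface at z = 0. Lengths are in m, angles in rad, forces in N, time in s.
With the tool pointing down it reaches from about 0.425 to 0.875 m from the base axis. Payload 9.9 kg.
Tool frame: the origin (TCP) lies on the centre line of the jaws, within the pads' length; the fingertips stand bot.finger_overhang ahead of it and the grasp point (between the pads) lies 3 mm ahead of it (bot.finger_overhang is the distance from the TCP to the fingertips, in m); z points along the fingers, y is the line along which they close (so a half turn about z gives the same grasp; the last joint's range is limited). The gripper opens to 85 mm and grips with 20 to 120 N. Pads are 22 mm wide; open, the fingers measure 114 mm over their backs; the gripper's body (76 mm by 85 mm) begins 54 mm behind the grasp point. The pads swing forward as they close: fully open they stand 13 mm farther back than shut.
Start: joints at [1.246, 0.576, 0.025, 1.437, -0.015, 1.129, -0.057], TCP at [0.161, -0.656, 0.253] pointing down, gripper open.
Joint ranges: [-2.76, 2.76], [-0.34, 2.15], [-1.52, 1.57], [0.19, 2.46], [-1.09, 4.23], [0.17, 1.99], [-2.82, 2.82]. Speed limits (rad/s): [2.22, 2.22, 3.01, 3.01, 3.14, 3.14, 3.14].

## Interface

Orientations are given as a rotation vector (axis times angle).
In Python, from plant import observe, optics, bot gives the robot as it stands.
- The arm moves only by the tool arm_command, never from a script. Its argument "steps" is a list of rows, each a list of 3 entries, a list of its own where there are three numbers: the opening, from 0 (shut) to 1 (fully open), then the shift along the world's x, y, z in m, then the turn, a rotation vector about the world's x, y, z in rad. A call has 1 to 10 rows; each row shifts and turns the commanded pose from where the row before left it; what a row does not reach is not made up. A row lasts 1/8 s, in which the tool goes at most 62.5 mm and 10.7 degrees, less where a joint would pass 70% of its speed; a pose out of reach is approached as far as the arm can. A call with a gripper value outside its range is refused whole. The fingers move at their own pace and stop on an object; "force" is the grip in N (left out, the last holds). Time passes only in rows, so rows that do not move let the fingers close. It gives the time, the measured TCP pose, the force, the opening and the grip force at its end, in the units of the state.
- observe(): the state, without advancing time (a new reading comes with each control period).
- optics.read_camera(name): name is "scene" or "top" or "wrist"; returns a dict with "color" (420x560x3 uint8, red, green, blue), "K" (3x3 intrinsics, pixels), "k1" (the pictures are not rectified: a ray, as slopes to the right and down, at radius r is drawn at 1 + k1 r^2 times it, then the intrinsics apply), "R" (3x3) and "t" (3): a world point X has camera coordinates R X + t. Camera axes: x right, y down, z forward; pixel columns grow to the right and rows downward; lengths in m; the calibration is good to about 2 mm. A picture is of the moment at which its call begins. There is no depth.
- bot.job_done(): hands the job in; it is judged then, once.
The state is a dict: "time_s": time; "qpos": joint angles; "joint_velocities": joint speeds; "joint_efforts": joint torques, N m; "tcp_pos": TCP position; "ee_rot": TCP orientation; "force": force on the tool from outside, world axes, zero at the start; "torque": the same for the moment, N m; "opening": finger opening in m; "finger_force": force on a finger pad.
Only numpy, scipy, OpenCV 4.12 (cv2) and the standard library are available. Lean on these libraries where they do the work, as an engineer would, in place of code of your own. Each camera call takes 0.05 s, during which the arm holds its last target. There are 200 camera calls.

## Working session

There is one attempt and no reset: what is moved stays moved. The work goes in short steps, Python scripts to look and compute and a tool call to move; the robot and the scene stay as the last step left them, time stands still between calls to the robot, and variables do not carry over. Pictures are saved under pics/ and viewed, at most 11 in all, crops included, and the job is handed in when it is done.

Besides the shell and the picture viewer there is one more tool, called after "Call:" as name(argument=value, ...) on one line, values as JSON. arm_command: Moves the arm, as the interface text tells. Its arguments: {"type":"object","properties":{"steps":{"type":"array"},"force":{"type":"number"}},"required":["steps"]}

```bash
mkdir -p pics; ls
cat > h.py <<'E'
import numpy as np, cv2
from plant import observe, optics, bot
def cam(n): return optics.read_camera(n)
def save(c,f): cv2.imwrite('pics/'+f,cv2.cvtColor(c['color'],cv2.COLOR_RGB2BGR))
def ray(c,uv):
    uv=np.atleast_2d(np.asarray(uv,float)); K=c['K']
    d=np.c_[(uv[:,0]-K[0,2])/K[0,0],(uv[:,1]-K[1,2])/K[1,1]]
    s=d.copy()
    for _ in range(20): s=d/(1+c['k1']*(s**2).sum(1,keepdims=True))
    R=np.array(c['R']); o=-R.T@np.array(c['t'])
    return o,np.c_[s,np.ones(len(s))]@R
def plane(c,uv,z):
    o,d=ray(c,uv); return o+d*((z-o[2])/d[:,2])[:,None]
def proj(c,X):
    p=np.atleast_2d(X)@np.array(c['R']).T+np.array(c['t']); s=p[:,:2]/p[:,2:]
    s=s*(1+c['k1']*(s**2).sum(1,keepdims=True)); K=c['K']
    return s*[K[0,0],K[1,1]]+[K[0,2],K[1,2]]
E
python3 - <<'E'
from h import *
s=observe(); print(s); print(bot.finger_overhang)
a=[]
for n in ['scene','top']:
    c=cam(n); save(c,n+'0.png'); print(n,-np.array(c['R']).T@c['t'],c['k1'],c['K'][0][0])
E
```

```text
pics
{'time_s': 0.0, 'qpos': array([ 1.24620441,  0.57652659,  0.02485003,  1.43794508, -0.0149926 ,
        1.12898019, -0.05647641]), 'joint_velocities': array([ 0.00066665, -0.00056487,  0.00065688, -0.00088236,  0.00123752,
       -0.00126072, -0.00028339]), 'joint_efforts': array([-1.34008351e-03, -7.65750146e+01,  2.24982776e+00, -2.85960227e+01,
        1.51349965e-02,  1.27608443e-02,  5.45638773e-05]), 'tcp_pos': array([ 0.16086703, -0.65510911,  0.25243339]), 'ee_rot': array([-3.11720477e+00, -3.77210343e-01,  4.67337451e-04]), 'force': array([-0.7667317 , -0.2847822 ,  0.43317308]), 'torque': array([-0.01648394,  0.00304383, -0.0190573 ]), 'finger_force': 0.0, 'opening': 0.08536536495511994}
0.022
scene [1.12272193 0.52458674 1.23698537] -0.14954374213206723 485.95283284938677
top [0.3719284  0.0128421  1.09132302] -0.03828174933339913 394.0612516748097
```

View pics/top0.png

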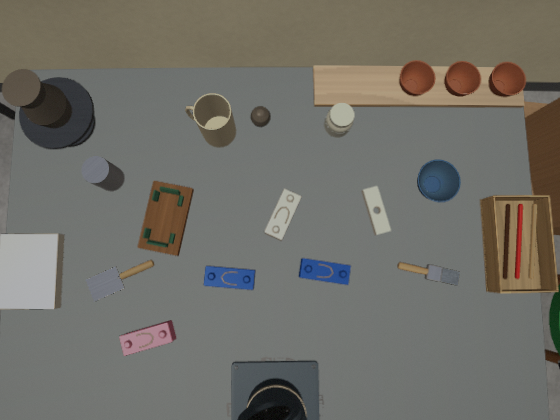

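View pics/scene0.png

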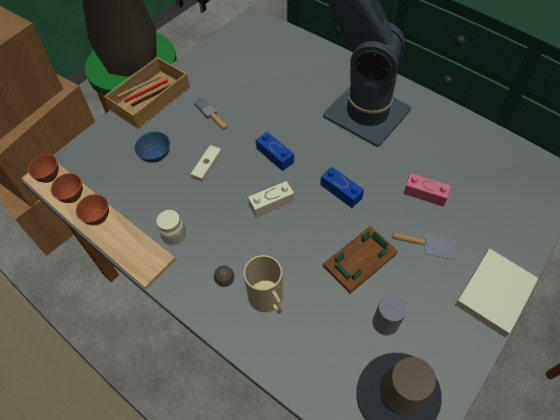

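The top view shows three mould halves with knobs besides the white one: blue (230,278), blue (325,271) and pink (147,339). The white one at (282,214) is the base half. The white block with a hole at (377,210) is the top half, and the green-walled cradle is at (165,218). I'll confirm this in one enlarged crop.

Run:
```python
from h import *
t=cam('top'); s=cam('scene')
print(proj(t,[[0,0,0],[.161,-.656,.253]]),proj(s,[[0,0,0],[.161,-.656,.253]]))
for n,c,u in [('top',t,[[282,214],[377,210],[165,218]]),('scene',s,[[271,198],[206,163],[360,258]])]: print(n,plane(c,u,.04).round(3))
I=t['color'][:,:,::-1]; S=s['color'][:,:,::-1]
a=cv2.resize(I[170:260,120:410],None,fx=2.75,fy=2.75,interpolation=cv2.INTER_CUBIC)
b=cv2.resize(S[130:300,180:410],None,fx=2,fy=2,interpolation=cv2.INTER_CUBIC)
o=np.zeros((a.shape[0]+b.shape[0],800,3),np.uint8); o[:a.shape[0],:a.shape[1]]=a[:,:800]; o[a.shape[0]:,:b.shape[1]]=b
cv2.imwrite('pics/crop1.png',o); print(o.shape,a.shape)
```

```text
[[274.83080012 405.26501427]
 [582.04925553 359.37678719]] [[367.34337416 111.96229558]
 [191.40004009   5.61484861]]
top [[ 0.507 -0.023  0.04 ]
 [ 0.516 -0.282  0.04 ]
 [ 0.499  0.29   0.04 ]]
scene [[ 0.513 -0.019  0.04 ]
 [ 0.536 -0.265  0.04 ]
 [ 0.518  0.302  0.04 ]]
(588, 800, 3) (248, 798, 3)
```

View pics/crop1.png

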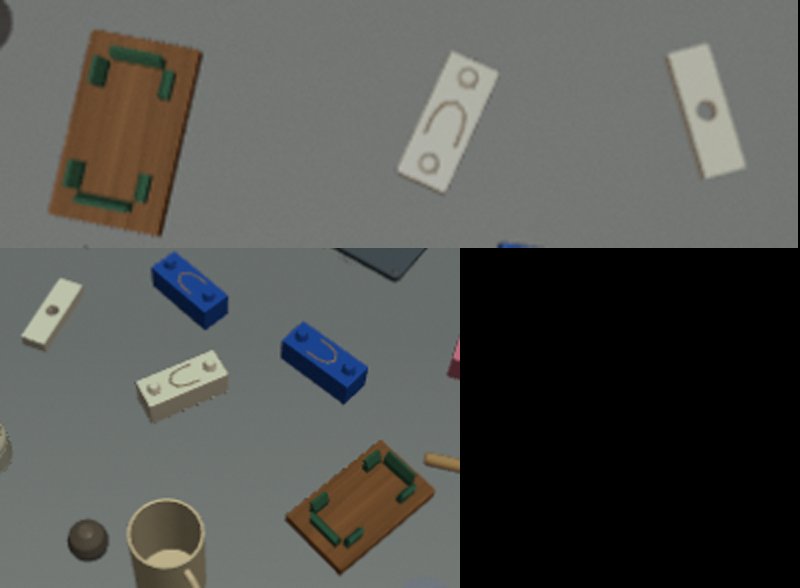

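The crop confirms it. The white base half shows two knobs and a C-shaped cavity at top-view (282,214). The white hole block, lying joint face down, is at (377,210), and the cradle is at (165,218). The other knobbed halves are blue or pink, so I'll leave them. Next I'll measure.

```bash
cat >> h.py <<'E'
def rect(c,mask,z,seed):
    n,l,st,ce=cv2.connectedComponentsWithStats(mask.astype(np.uint8))
    ids=[i for i in range(1,n) if st[i,4]>80]
    i=min(ids,key=lambda i:np.hypot(*(ce[i]-seed)))
    cs,_=cv2.findContours((l==i).astype(np.uint8),cv2.RETR_EXTERNAL,cv2.CHAIN_APPROX_NONE)
    p=plane(c,max(cs,key=len)[:,0,:],z)[:,:2]
    (x,y),(w,h),a=cv2.minAreaRect((p*1000).astype(np.float32))
    if w<h: w,h,a=h,w,a+90
    return np.array([x,y,w,h,(a+90)%180-90]).round(1)
E
python3 - <<'E'
from h import *
t=cam('top'); s=cam('scene')
for n,c,sd in [('top',t,[(282,214),(377,210),(165,218)]),('scene',s,[(271,198),(206,163),(360,258)])]:
    I=c['color'].astype(int); hsv=cv2.cvtColor(c['color'],cv2.COLOR_RGB2HSV)
    for p in sd: print(p,I[p[1],p[0]-8],hsv[p[1],p[0]-8])
    for th in (130,160,175,190):
        m=(I[:,:,0]>th)
        try: print(n,th,rect(c,m,.048,sd[0]),rect(c,m,.022,sd[1]))
        except Exception as e: print(e)
    w=(hsv[:,:,1]>80)&(hsv[:,:,2]>20)
    print('cradle',rect(c,w,.02,sd[2]))
E
```

```text
(282, 214) [173 173 163] [ 30  15 173]
(377, 210) [154 153 139] [ 28  25 154]
(165, 218) [108  75  48] [ 14 142 108]
top 130 [507.3 -24.4 130.8  53.3 -25.1] [ 519.7 -285.9  133.    45.    14.7]
top 160 [507.  -24.8 126.7  49.6 -25.1] [ 519.5 -285.6  127.6   40.1   14.5]
top 175 [484.4 -13.6  73.9  46.1 -25.3] [ 519.8 -285.8  125.1   36.8   14.6]
min() iterable argument is empty
cradle [502.9 294.8 188.  114.2 -11.6]
(271, 198) [188 194 168] [ 37  34 194]
(206, 163) [182 188 166] [ 38  30 188]
(360, 258) [109  75  43] [ 15 154 109]
scene 130 [508.1 -23.6 130.2  52.3 -25. ] [ 520.  -284.3  131.5   44.5   15.1]
scene 160 [509.  -24.2 127.   50.  -25.1] [ 520.4 -283.8  127.6   39.5   15. ]
scene 175 [508.3 -23.2 124.9  48.5 -25.1] [ 521.2 -284.3  123.6   38.1   14.9]
min() iterable argument is empty
cradle [507.3 298.1 193.4 114.  -11.6]
```

Call:
arm_command(steps=[[1,[0.036,0.037,0],[0,0,0]],[1,[0.036,0.037,0],[0,0,0]],[1,[0.036,0.037,0],[0,0,0]],[1,[0.036,0.037,0],[0,0,0]],[1,[0.036,0.037,0],[0,0,0]],[1,[0.036,0.037,0],[0,0,0]],[1,[0.036,0.037,0],[0,0,0]],[1,[0.036,0.037,0],[0,0,0]],[1,[0.036,0.037,0],[0,0,0]],[1,[0.035,0.037,0],[0,0,0.017]]], force=40)

```text
time_s: 1.55
tcp_pos: [0.5211, -0.2842, 0.2534]
ee_rot: [3.115, 0.404, 0.0]
force: [0.3, 0.8, 0.2]
opening: 0.0851
finger_force: 0.0
```

Call:
arm_command(steps=[[1,[0,0,-0.03],[0,0,0]],[1,[0,0,0],[0,0,0]]])

```text
time_s: 1.8
tcp_pos: [0.519, -0.2847, 0.2216]
ee_rot: [-3.113, -0.405, 0.006]
force: [-0.6, -0.2, -0.3]
opening: 0.0855
finger_force: 0.0
```

Run:
```python
from h import *
s=observe(); print(s['tcp_pos'],s['ee_rot'],s['force'],s['time_s'])
c=cam('wrist'); save(c,'w1.png'); print(-np.array(c['R']).T@c['t'],c['k1'],c['K'][0][0],proj(c,[[.520,-.285,.022],s['tcp_pos']]))
```

```text
[ 0.51901682 -0.28466495  0.22159109] [-3.11335237 -0.40516334  0.0056161 ] [-0.60555751 -0.19317077 -0.26534514] 1.8
[ 0.59030096 -0.26660904  0.34110311] -0.012841015131287308 357.1211707413095 [[277.78418385 182.48369648]
 [275.94807361 301.50807138]]
```

View pics/w1.png

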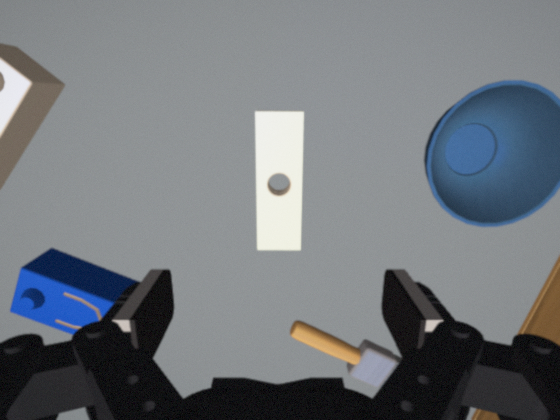

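The wrist view shows the top half alone at (278,182), with the bowl's edge at x≈430, well clear of the fingers. I'll measure it precisely.

Run:
```python
from h import *
s=observe()
c=cam('wrist'); I=c['color'].astype(int)
for th in (160,190,210): print(rect(c,I.min(2)>th,.022,(278,182)))
from scipy.spatial.transform import Rotation as R
print(s['tcp_pos'],np.degrees(np.arctan2(*R.from_rotvec(s['ee_rot']).as_matrix()[1::-1,0])),R.from_rotvec(s['ee_rot']).as_matrix()[:,2])
hole=(I.min(2)<190).astype(np.uint8)
n,l,st,ce=cv2.connectedComponentsWithStats(hole[150:220,262:297]); print(plane(c,ce[1:]+[262,150],.022),st[1:])
```

```text
[ 518.3 -286.2  130.6   44.1   14.8]
[ 518.5 -286.2  128.7   42.4   14.7]
[ 519.  -286.1  127.7   41.5   14.6]
[ 0.51923365 -0.28570121  0.22291606] 14.744099361509775 [-2.04755530e-03  4.60494084e-04 -9.99997798e-01]
[[ 0.51869386 -0.28596212  0.022     ]] [[  4  23  23  23 429]]
```

Run:
```python
from h import *
from scipy.spatial.transform import Rotation as R
s=observe(); c=cam('wrist'); M=R.from_rotvec(s['ee_rot']).as_matrix()
for d in (0,.003,.009,.015,.022,.028,.035):
    print(d,proj(c,[s['tcp_pos']+M@[x,y,d] for x in (-.011,.011) for y in (-.0427,.0427)]).round(0).tolist())
```

```text
0 [[167.0, 326.0], [386.0, 326.0], [161.0, 275.0], [391.0, 275.0]]
0.003 [[169.0, 322.0], [383.0, 322.0], [164.0, 272.0], [388.0, 272.0]]
0.009 [[173.0, 313.0], [379.0, 313.0], [168.0, 265.0], [384.0, 265.0]]
0.015 [[177.0, 305.0], [375.0, 305.0], [172.0, 258.0], [380.0, 258.0]]
0.022 [[181.0, 297.0], [371.0, 297.0], [177.0, 252.0], [375.0, 251.0]]
0.028 [[184.0, 290.0], [368.0, 290.0], [181.0, 246.0], [372.0, 246.0]]
0.035 [[188.0, 283.0], [365.0, 283.0], [184.0, 240.0], [368.0, 240.0]]
```

Call:
arm_command(steps=[[0.7,[0,0,-0.05],[0,0,0]],[0.7,[0,0,-0.05],[0,0,0]],[0.7,[0,0,-0.05],[0,0,0]],[0.7,[0,0,-0.03],[0,0,0]],[0.7,[0,0,0],[0,0,0]]])

```text
time_s: 2.58
tcp_pos: [0.5189, -0.2859, 0.0423]
ee_rot: [-3.114, -0.402, 0.004]
force: [0.4, 0.9, 0.3]
opening: 0.0596
finger_force: 0.0
```

Run:
```python
from h import *
s=observe(); print(s['tcp_pos'],s['force'],s['opening'])
c=cam('wrist'); save(c,'w2.png')
```

```text
[ 0.51893322 -0.28594534  0.04229652] [0.38940696 0.89607261 0.29279488] 0.059582379812975435
```

View pics/w2.png

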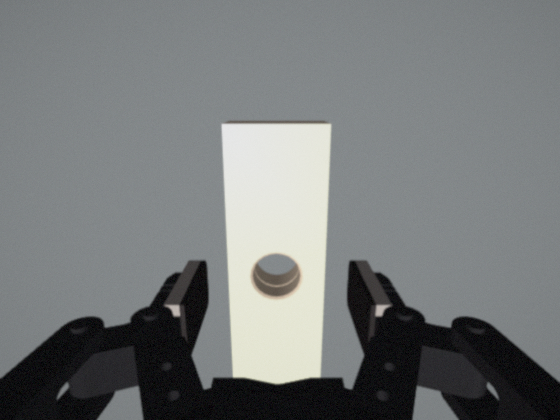

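The fingers straddle the block evenly around the hole at (276,276). The tips are well above the table, so I'll descend 20 mm and grip.

Call:
arm_command(steps=[[0.7,[0,0,-0.012],[0,0,0]],[0.7,[0,0,-0.008],[0,0,0]],[0.3,[0,0,0],[0,0,0]],[0.3,[0,0,0],[0,0,0]],[0.3,[0,0,0],[0,0,0]]], force=40)

```text
time_s: 3.25
tcp_pos: [0.52, -0.2855, 0.0235]
ee_rot: [3.115, 0.404, 0.0]
force: [-0.7, 0.3, -2.1]
opening: 0.0411
finger_force: 41.8
```

Call:
arm_command(steps=[[0.3,[0,0,0.02],[0,0,0]],[0.3,[0,0,0.05],[0,0,0]],[0.3,[0,0,0.05],[0,0,0]],[0.3,[-0.01,0.04,0.04],[0,0,-0.17]],[0.3,[-0.01,0.04,0.04],[0,0,-0.17]],[0.3,[-0.01,0.04,0],[0,0,-0.17]],[0.3,[-0.01,0.04,0],[0,0,-0.17]],[0.3,[0,0,0],[0,0,-0.013]],[0.3,[0,0,0],[0,0,0]]])

```text
time_s: 4.38
tcp_pos: [0.4801, -0.1258, 0.2235]
ee_rot: [3.068, -0.675, 0.001]
force: [0.3, -0.4, -1.2]
opening: 0.0413
finger_force: 41.8
```

Run:
```python
from h import *
from scipy.spatial.transform import Rotation as R
c=cam('wrist'); s=observe(); M=R.from_rotvec(s['ee_rot']).as_matrix(); save(c,'w3.png')
print(s['tcp_pos'],np.degrees(np.arctan2(M[1,0],M[0,0])),M[:,2],s['opening'],s['finger_force'],s['force'])
sd=proj(c,[.5077,-.024,.048])[0]; print(sd); I=c['color'].astype(int)
for th in (150,170,190,210):
  try: print(rect(c,I.min(2)>th,.048,sd))
  except Exception as e: print(e)
```

```text
[ 0.48015383 -0.12636092  0.22341561] -24.896730486552112 [ 3.89242543e-04 -5.40142689e-04 -9.99999778e-01] 0.04131786138594154 41.7636463791132 [-0.790999   -1.06980367 -1.49743842]
[156.56078504 211.13357207]
[506.6 -26.1 128.6  51.4 -25.1]
[506.2 -26.  127.8  50.5 -25.2]
[506.7 -26.2 126.8  49.8 -25.1]
[506.3 -26.1 125.9  48.9 -25.1]
```

View pics/w3.png

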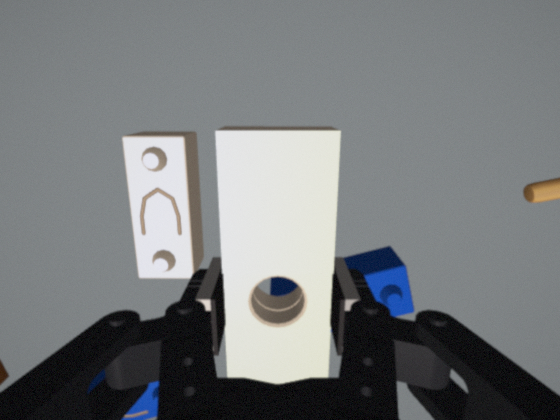

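The wrist view shows the base half with its knobs at (153,159) and (163,262), clear of the held top half. The three views agree on (0.507, -0.025) within about 1.5 mm, which the tapered knobs can absorb. I'll move above it.

Call:
arm_command(steps=[[0.3,[0.009,0.034,0],[0,0,0]],[0.3,[0.009,0.034,0],[0,0,0]],[0.3,[0.009,0.033,-0.02],[0,0,0]],[0.3,[0,0,-0.04],[0,0,0]],[0.3,[0,0,-0.04],[0,0,0]],[0.3,[0,0,-0.027],[0,0,0]],[0.3,[0,0,0],[0,0,0]],[0.3,[0,0,0],[0,0,0]]])

```text
time_s: 5.42
tcp_pos: [0.5077, -0.0254, 0.097]
ee_rot: [-3.067, 0.679, -0.002]
force: [-0.3, 0.9, -0.9]
opening: 0.0412
finger_force: 41.7
```

Run:
```python
from h import *
for i in range(3): 
    t=cam('top'); s=observe(); print(s['tcp_pos'],s['ee_rot'],s['force'])
sc=cam('scene'); w=cam('wrist')
f=lambda I,cx,cy,r:cv2.resize(I[cy-r:cy+r,cx-r:cx+r,::-1],(400,400),interpolation=cv2.INTER_CUBIC)
a=f(t['color'],282,214,45); b=f(sc['color'],271,190,45)
o=np.zeros((400,800,3),np.uint8); o[:,:400]=a; o[:,400:]=b
cv2.imwrite('pics/c4.png',o)
```

```text
[ 0.50786968 -0.02513185  0.09736155] [-3.06690653e+00  6.79243920e-01 -2.80950430e-03] [ 0.14574177 -0.54352582 -1.15605706]
[ 0.50785947 -0.02495869  0.09748887] [-3.06687107  0.67882483 -0.00332994] [-0.0030956   0.59921133 -1.94271529]
[ 0.50779038 -0.02478181  0.09747157] [-3.06689724  0.67842245 -0.00337807] [-0.3619338   1.06503499 -1.25087149]
```

View pics/c4.png

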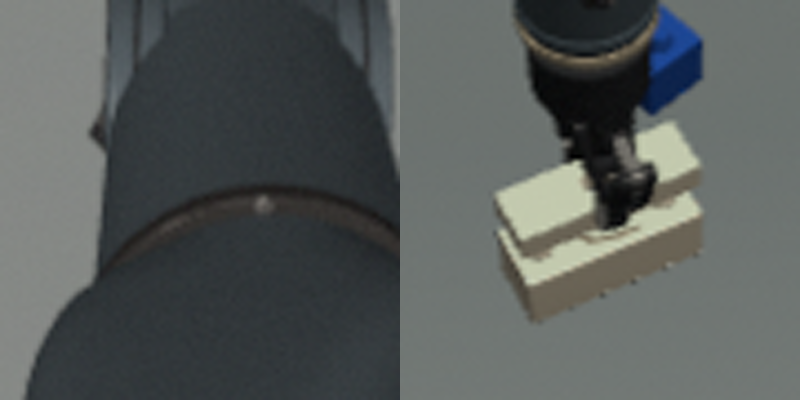

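The scene crop shows the top half parallel and centred above the base half. I'll lower it slowly.

Call:
arm_command(steps=[[0.3,[0,0,-0.01],[0,0,0]],[0.3,[0,0,-0.005],[0,0,0]],[0.3,[0,0,-0.003],[0,0,0]],[0.3,[0,0,-0.003],[0,0,0]],[0.3,[0,0,0],[0,0,0]]])

```text
time_s: 6.3
tcp_pos: [0.5068, -0.0245, 0.075]
ee_rot: [3.067, -0.678, -0.001]
force: [-0.2, -0.6, -1.1]
opening: 0.0414
finger_force: 41.8
```

Call:
arm_command(steps=[[0.3,[0,0,-0.002],[0,0,0]],[0.3,[0,0,-0.002],[0,0,0]],[0.3,[0,0,-0.001],[0,0,0]],[0.3,[0,0,0],[0,0,0]]])

```text
time_s: 6.8
tcp_pos: [0.5071, -0.0245, 0.0713]
ee_rot: [-3.067, 0.678, -0.001]
force: [-3.4, -0.2, 13.9]
opening: 0.0412
finger_force: 43.7
```

Call:
arm_command(steps=[[0.6,[0,0,0],[0,0,0]],[0.6,[0,0,0],[0,0,0]],[1,[0,0,0.01],[0,0,0]],[1,[0,0,0.03],[0,0,0]],[1,[-0.03,0.014,0.06],[0,0,0]],[1,[-0.02,0.008,0.04],[0,0,0]],[1,[0,0,0],[0,0,0]]])

```text
time_s: 7.68
tcp_pos: [0.4599, -0.0032, 0.2081]
ee_rot: [-3.066, 0.676, -0.008]
force: [0.6, -0.5, -0.1]
opening: 0.0859
finger_force: 0.0
```

Run:
```python
from h import *
w=cam('wrist'); sc=cam('scene'); s=observe(); print(s['tcp_pos'],s['ee_rot'],s['force'])
b=cv2.resize(sc['color'][150:240,226:316,::-1],(400,420),interpolation=cv2.INTER_CUBIC)
a=cv2.resize(w['color'][:,:,::-1],(400,300)); o=np.zeros((420,800,3),np.uint8); o[:300,:400]=a; o[:,400:]=b
cv2.imwrite('pics/c5.png',o)
I=w['color'].astype(int); sd=proj(w,[.507,-.025,.07])[0]; print(sd)
for th in (150,190,210): print(rect(w,I.min(2)>th,.07,sd),rect(sc,sc['color'][:,:,0]>th,.07,proj(sc,[.507,-.025,.07])[0]))
```

```text
[ 0.45989856 -0.0036892   0.20547822] [-3.06709587e+00  6.77601671e-01 -2.28484314e-03] [-0.00660565 -1.46357224  0.20623804]
[276.90080602 133.51093319]
[505.7 -25.  130.5  49.  -25.1] [507.5 -23.4 129.4  41.9 -24.9]
[505.8 -25.1 129.1  46.2 -25.1] [508.1 -22.7 123.7  36.4 -25.1]Traceback (most recent call last):
  File "<stdin>", line 7, in <module>
  File "h.py", line 21, in rect
    i=min(ids,key=lambda i:np.hypot(*(ce[i]-seed)))
ValueError: min() iterable argument is empty
```

View pics/c5.png

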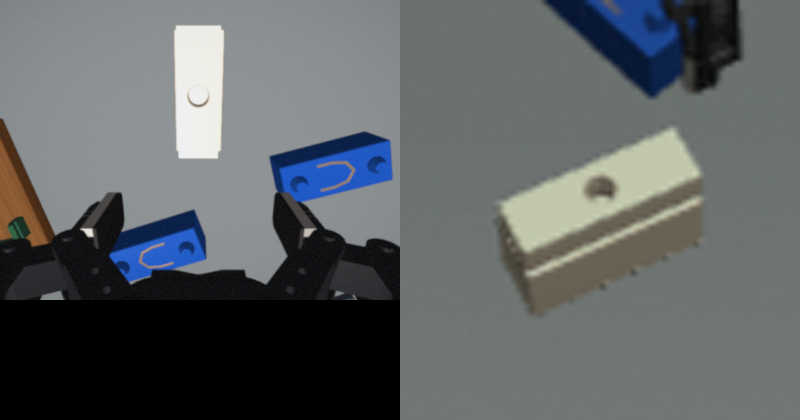

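The mould is closed with an even seam, and the rectangle measured at z=0.07 is 129×42 mm, as expected. Next I'll straddle the base half.

Call:
arm_command(steps=[[1,[0.025,-0.011,-0.02],[0,0,0]],[1,[0.025,-0.011,-0.02],[0,0,0]],[1,[0,0,-0.04],[0,0,0]],[1,[0,0,-0.04],[0,0,0]],[1,[0,0,0],[0,0,0]],[1,[0,0,0],[0,0,0]]])

```text
time_s: 8.52
tcp_pos: [0.5099, -0.0261, 0.0853]
ee_rot: [3.067, -0.679, -0.001]
force: [0.6, -1.0, 1.2]
opening: 0.0854
finger_force: 0.0
```

Call:
arm_command(steps=[[1,[0,0,-0.025],[0,0,0]],[1,[0,0,-0.02],[0,0,0]],[1,[0,0,-0.012],[0,0,0]],[1,[0,0,0],[0,0,0]],[1,[0,0,0],[0,0,0]]])

```text
time_s: 9.15
tcp_pos: [0.5102, -0.0258, 0.0289]
ee_rot: [-3.067, 0.678, -0.002]
force: [-0.3, -0.3, -0.8]
opening: 0.0854
finger_force: 0.0
```

Call:
arm_command(steps=[[1,[-0.003,0.001,0.001],[0,0,0]],[0.7,[0,0,0],[0,0,0]],[0.4,[0,0,0],[0,0,0]],[0.4,[0,0,0],[0,0,0]],[0.4,[0,0,0],[0,0,0]],[0.4,[0,0,0],[0,0,0]]], force=60)

```text
time_s: 9.9
tcp_pos: [0.5067, -0.0248, 0.0294]
ee_rot: [-3.067, 0.678, -0.001]
force: [-1.3, -0.3, 6.2]
opening: 0.0514
finger_force: 62.6
```

Call:
arm_command(steps=[[0.4,[0,0,0.01],[0,0,0]],[0.4,[0,0,0.025],[0,0,0]],[0.4,[0,0,0.035],[0,0,0]],[0.4,[0,0.015,0.035],[0,0,0.04]],[0.4,[0,0.03,0.015],[0,0,0.05]],[0.4,[0,0.035,0],[0,0,0.05]],[0.4,[0,0.035,0],[0,0,0.05]],[0.4,[0,0.025,0],[0,0,0.044]],[0.4,[0,0.01,0],[0,0,0]],[0.4,[0,0,0],[0,0,0]]])

```text
time_s: 11.15
tcp_pos: [0.5064, 0.1251, 0.149]
ee_rot: [3.125, -0.316, -0.001]
force: [-0.0, -0.2, -5.1]
opening: 0.0515
finger_force: 63.7
```

Run:
```python
from h import *
from scipy.spatial.transform import Rotation as R
w=cam('wrist'); s=observe(); M=R.from_rotvec(s['ee_rot']).as_matrix(); save(w,'w6.png')
print(s['tcp_pos'],np.degrees(np.arctan2(M[1,0],M[0,0])),s['opening'],s['force'])
t=cam('top'); sc=cam('scene')
for n,c in [('w',w),('t',t),('s',sc)]:
    hsv=cv2.cvtColor(c['color'],cv2.COLOR_RGB2HSV); sd=proj(c,[.504,.296,.02])[0]; print(n,sd)
    print('board',rect(c,(hsv[:,:,1]>80)&(hsv[:,:,2]>20),.02,sd))
    g=((hsv[:,:,0]>45)&(hsv[:,:,0]<90)&(hsv[:,:,1]>70)).astype(np.uint8)
    k,l,st,ce=cv2.connectedComponentsWithStats(g)
    for i in range(1,k):
        if st[i,4]>12 and np.hypot(*(ce[i]-sd))<250: print(st[i],plane(c,ce[i],.045).round(4))
```

```text
[0.50643538 0.12420727 0.14899547] -11.607541362735702 0.05163406459589201 [ 0.19539853 -0.03537567 -4.79337026]
w [ 56.53702631 252.5977603 ]
board [501.4 294.1 192.4 122.8 -11.9]
[   0  153   77   56 1479] [[0.5711 0.2705 0.045 ]]
[ 72 170  29  47 984] [[0.5484 0.2423 0.045 ]]
[   0  299   37   49 1253] [[0.4654 0.3267 0.045 ]]
[ 95 300  21  18 245] [[0.464  0.2586 0.045 ]]
[ 23 331  46  33 634] [[0.4443 0.3158 0.045 ]]
t [164.92467367 216.89903628]
board [507.7 321.9 186.6  59.  -11.3]
[152 191   6  10  39] [[0.5574 0.3179 0.045 ]]
[144 229   7   9  52] [[0.4585 0.3367 0.045 ]]
[147 240  13   6  38] [[0.4329 0.3181 0.045 ]]
s [360.2475258  256.55176847]
board [507.4 298.1 193.6 113.5 -11.8]
[288   0  35  33 882] [[-0.2821 -0.4889  0.045 ]]
[  395     0   165   157 18433] [[-0.4998  0.2383  0.045 ]]
[362 231   9  11  56] [[0.4524 0.2766 0.045 ]]
[372 232  16  25 153] [[0.4459 0.3211 0.045 ]]
[335 252  15  27 138] [[0.5702 0.2726 0.045 ]]
[352 270   9   9  40] [[0.5681 0.3219 0.045 ]]
```

View pics/w6.png

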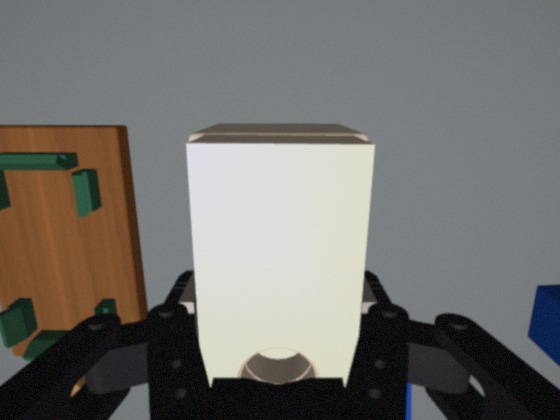

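The mould is held closed at image centre, and the cradle is at left with its walls visible. I'll refine the cradle centre from the first unobstructed pictures, using the board's bright top face and excluding its side faces.

Run:
```python
from h import *
for n in ('top','scene'):
    c=cam(n); I=cv2.cvtColor(cv2.imread(f'pics/{n}0.png'),cv2.COLOR_BGR2RGB); hsv=cv2.cvtColor(I,cv2.COLOR_RGB2HSV)
    sd=proj(c,[.504,.296,.02])[0]
    for v in (20,65,75,80,85,90):
        m=((hsv[:,:,1]>80)&(hsv[:,:,2]>v)).astype(np.uint8); m=cv2.morphologyEx(m,cv2.MORPH_OPEN,np.ones((2,2)))
        print(n,v,rect(c,m,.02,sd))
    # end walls / cheeks
    g=((hsv[:,:,0]>45)&(hsv[:,:,0]<95)&(hsv[:,:,1]>60)).astype(np.uint8)
    k,l,st,ce=cv2.connectedComponentsWithStats(g)
    P=[(st[i,4],)+tuple((plane(c,ce[i],.035)[0,:2]*1000).round(1)) for i in range(1,k) if st[i,4]>8 and np.hypot(*(ce[i]-sd))<50]
    print(P, np.mean([p[1:] for p in P],0))
```

```text
top 20 [500.2 292.  187.9 114.1 -11.6]
top 65 [500.  292.1 187.8 113.7 -11.9]
top 75 [500.3 293.4 187.8 111.1 -11.9]
top 80 [500.3 293.5 187.8 110.9 -11.9]
top 85 [500.3 293.6 187.8 110.6 -11.9]
top 90 [500.4 293.7 187.8 110.4 -11.9]
[(np.int32(87), np.float64(575.1), np.float64(282.0)), (np.int32(61), np.float64(561.2), np.float64(319.4)), (np.int32(42), np.float64(546.4), np.float64(252.6)), (np.int32(60), np.float64(459.6), np.float64(340.9)), (np.int32(41), np.float64(445.5), np.float64(273.4)), (np.int32(69), np.float64(431.3), np.float64(311.1))] [503.18333333 296.56666667]
scene 20 [508.2 302.1 193.2 113.7 -11.6]
scene 65 [506.3 302.5 188.8 113.7 -11.6]
scene 75 [505.4 301.2 188.2 112.9 -12.3]
scene 80 [505.  301.7 186.7 111.6 -11.6]
scene 85 [505.  301.4 186.7 110.9 -11.6]
scene 90 [505.  301.2 186.5 110.6 -11.6]
[(np.int32(56), np.float64(446.8), np.float64(274.5)), (np.int32(154), np.float64(440.3), np.float64(319.3)), (np.int32(139), np.float64(565.6), np.float64(270.4)), (np.int32(42), np.float64(562.6), np.float64(320.4))] [503.825 296.15 ]
```

Correcting for the one-pixel shift from the opening kernel, the top and scene views agree on a cradle centre of (0.5032, 0.2966) with angle -11.6°, and the wall centroids match.

Call:
arm_command(steps=[[0.4,[-0.001,0.025,0],[0,0,0]],[0.4,[-0.001,0.045,0],[0,0,0]],[0.4,[-0.001,0.045,0],[0,0,0]],[0.4,[0,0.04,0],[0,0,0]],[0.4,[0,0.017,-0.01],[0,0,0]],[0.4,[0,0,-0.025],[0,0,0]],[0.4,[0,0,-0.025],[0,0,0]],[0.4,[0,0,0],[0,0,0]],[0.4,[0,0,0],[0,0,0]]])

```text
time_s: 12.52
tcp_pos: [0.5042, 0.2966, 0.0896]
ee_rot: [3.126, -0.317, 0.001]
force: [0.7, 0.3, -4.5]
opening: 0.0514
finger_force: 63.9
```

Run:
```python
from h import *
for i in range(3):
    w=cam('wrist'); s=observe(); print(s['tcp_pos'],s['ee_rot'],s['force'])
sc=cam('scene')
b=cv2.resize(sc['color'][205:295,310:410,::-1],(440,396),interpolation=cv2.INTER_CUBIC)
a=cv2.resize(w['color'][:,:,::-1],(360,270)); o=np.zeros((396,800,3),np.uint8); o[:270,:360]=a; o[:,360:]=b
cv2.imwrite('pics/c7.png',o)
```

```text
[0.50436404 0.29695989 0.08993186] [-3.12492712e+00  3.16824569e-01 -1.76380638e-03] [ 1.17334881  0.35872367 -4.16599216]
[0.50434003 0.2971435  0.0900603 ] [-3.12462965e+00  3.16605660e-01 -2.09750760e-03] [ 0.08538568  0.19101334 -4.5404941 ]
[0.5042502  0.29727375 0.0900669 ] [-3.12460667e+00  3.16090899e-01 -2.11471406e-03] [-0.2023443  -0.38753974 -4.3730265 ]
```

View pics/c7.png

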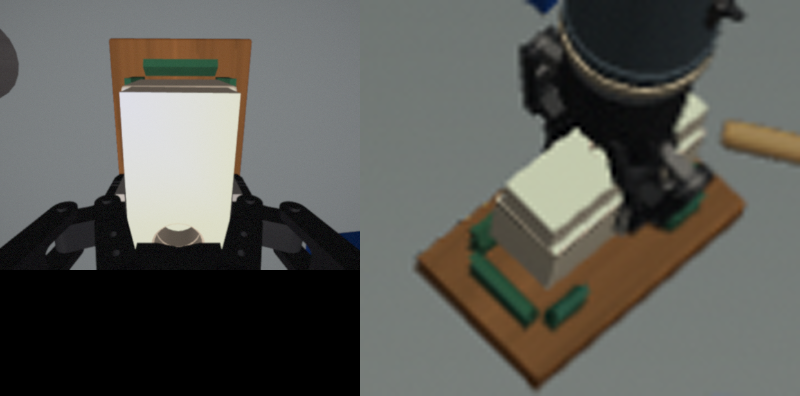

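The mould sits centred between the cheeks and parallel to the walls. I'll lower it in stages.

Call:
arm_command(steps=[[0.4,[-0.001,0,-0.01],[0,0,0]],[0.4,[0,0,-0.008],[0,0,0]],[0.4,[0,0,-0.005],[0,0,0]],[0.4,[0,0,-0.005],[0,0,0]],[0.4,[0,0,0],[0,0,0]]])

```text
time_s: 13.35
tcp_pos: [0.5024, 0.2971, 0.0605]
ee_rot: [3.125, -0.316, -0.001]
force: [-0.2, -0.9, -4.4]
opening: 0.0515
finger_force: 64.2
```

Call:
arm_command(steps=[[0.4,[0,0,-0.004],[0,0,0]],[0.4,[0,0,-0.003],[0,0,0]],[0.4,[0,0,-0.002],[0,0,0]],[0.4,[0,0,0],[0,0,0]]])

```text
time_s: 13.85
tcp_pos: [0.5025, 0.2972, 0.0519]
ee_rot: [3.126, -0.316, -0.0]
force: [-0.6, -0.7, -4.8]
opening: 0.0512
finger_force: 64.2
```

Call:
arm_command(steps=[[0.4,[0,0,-0.001],[0,0,0]],[0.4,[0,0,-0.001],[0,0,0]],[0.4,[0,0,0],[0,0,0]]])

```text
time_s: 14.22
tcp_pos: [0.5026, 0.2972, 0.05]
ee_rot: [-3.126, 0.316, 0.0]
force: [0.8, -0.4, -4.1]
opening: 0.051
finger_force: 64.2
```

Call:
arm_command(steps=[[0.4,[0,0,-0.001],[0,0,0]],[0.4,[0,0,0],[0,0,0]]])

```text
time_s: 14.48
tcp_pos: [0.5027, 0.2973, 0.0495]
ee_rot: [-3.125, 0.316, -0.001]
force: [-0.9, -0.5, 2.8]
opening: 0.0512
finger_force: 64.9
```

It made contact at exactly the expected seated height. I'll release and retreat straight up.

Call:
arm_command(steps=[[0.65,[0,0,0],[0,0,0]],[0.8,[0,0,0],[0,0,0]],[1,[0,0,0],[0,0,0]],[1,[0,0,0],[0,0,0]],[1,[0,0,0.02],[0,0,0]],[1,[0,0,0.04],[0,0,0]],[1,[0,0,0.05],[0,0,0]],[1,[-0.02,-0.05,0.03],[0,0,0]],[1,[-0.02,-0.05,0],[0,0,0]],[1,[-0.01,-0.05,0],[0,0,0]]])

```text
time_s: 15.72
tcp_pos: [0.4517, 0.146, 0.1896]
ee_rot: [-3.125, 0.314, -0.001]
force: [1.4, -0.9, -0.2]
opening: 0.0856
finger_force: 0.0
```

Run:
```python
from h import *
s=observe(); print(s['tcp_pos'],s['force']); t=cam('top'); sc=cam('scene')
b=cv2.resize(sc['color'][205:295,310:410,::-1],(440,396),interpolation=cv2.INTER_CUBIC)
a=cv2.resize(t['color'][172:262,120:210,::-1],(360,360),interpolation=cv2.INTER_CUBIC); o=np.zeros((396,800,3),np.uint8); o[:360,:360]=a; o[:,360:]=b
cv2.imwrite('pics/c8.png',o)
for c in (t,sc): print(rect(c,c['color'].min(2)>125,.09,proj(c,[.503,.297,.09])[0]))
```

```text
[0.45168507 0.14595725 0.18958782] [ 1.35167426 -0.89092452 -0.17381735]
[ 452.9   54.2 1311.2  911.9   89.6]
[501.6 298.4 129.8  41.5 -12. ]
```

View pics/c8.png

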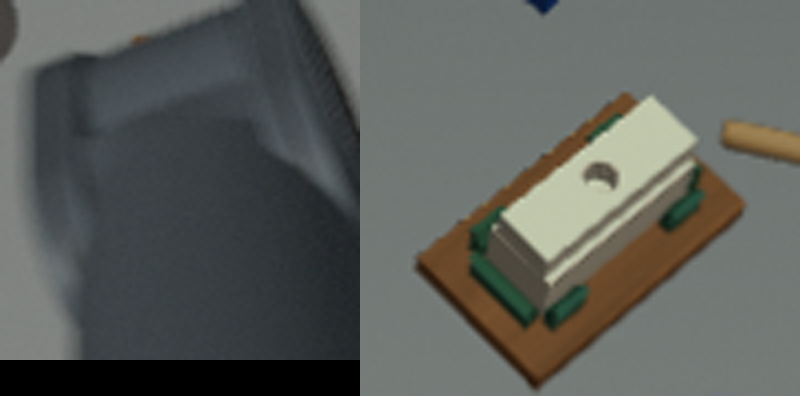

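The scene crop shows the mould down between the walls, closed. At z=0.09 it measures 129.8×41.5 mm, which matches the seated height. I'll hand in the job.

Call:
arm_command(steps=[[1,[0,0,0],[0,0,0]],[1,[0,0,0],[0,0,0]]])

```text
time_s: 16.08
tcp_pos: [0.4529, 0.1484, 0.189]
ee_rot: [-3.125, 0.313, -0.0]
force: [0.1, 0.4, 0.5]
opening: 0.0855
finger_force: 0.0
```

```bash
python3 -c "
from plant import bot
print(bot.job_done())"
```

```text
the job is handed in; nothing more can be done
None
```

The mould was closed on the table, lifted by its base half, seated closed in the green-walled cradle and let go at about 16 s; the final picture and contact height agree with it being fully home, but the hand-in returned no verdict.

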